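# Mount a three-tile clay face in its clip frame

## Robot

A 6-joint arm with a two-finger parallel gripper is mounted at the origin on the work surface. World frame = base frame: x ahead of the robot, y to its left, z up, the work surface at z = 0. Lengths are in m, angles in rad, forces in N, time in s.
With the tool pointing down it reaches from about 0.3 to 0.775 m from the base axis. Payload 14.6 kg.
Tool frame: the origin (TCP) lies at the centre of the arm's flange, where the gripper is bolted on; the fingertips stand 199 mm ahead of it and the grasp point (between the pads) lies ctrl.tcp_to_grasp ahead of it (ctrl.tcp_to_grasp is the distance from the TCP to the grasp point, in m); z points along the fingers, y is the line along which they close (so a half turn about z gives the same grasp; the last joint's range is limited). The gripper opens to 94 mm and grips with 3 to 60 N. Pads are 16 mm wide; open, the fingers measure 119 mm over their backs; the gripper's body (75 mm by 177 mm) begins 78 mm behind the grasp point.
Start: joints at [1.042, 0.3, 1.521, -0, 1.321, -0.067], TCP at [0.245, 0.492, 0.405] pointing down, gripper open.
Joint ranges: [-3.03, 3.03], [-0.79, 2.21], [0.23, 2.52], [-1.04, 4.18], [0, 3.07], [-2.55, 2.55]. Speed limits (rad/s): [2.22, 2.22, 2.57, 3.14, 3.14, 3.14].

## Interface

Orientations are given as [roll, pitch, yaw] about the fixed x, y, z axes, in that order (R = Rz(yaw) Ry(pitch) Rx(roll)).
In Python, from station import ctrl gives the robot as it stands. The module is installed in compiled form; this text tells all that it offers.
- The arm moves only by the shell command python3 -m jog 'ROWS' [OPENING] [FORCE]. ROWS is JSON, a list of rows, each a list of 6 numbers: the shift along the tool's x, y, z in cm, then the turn, a rotation vector about the tool's x, y, z in rad. In form: [[tx, ty, tz, ax, ay, az], ...]. A call has 1 to 8 rows; each row is the pose to reach, as a shift and turn from the pose commanded when the call began, along the tool's axes at that moment; what a row does not reach only later rows make up. A row lasts 1/10 s, in which the tool goes at most 50 mm and 8.59 degrees, less where a joint would pass 70% of its speed; a pose out of reach is approached as far as the arm can. A call with a gripper value outside its range is refused whole. OPENING is the opening in per cent of the stroke, from 0 (shut) to 100 (fully open), set as the call begins (- or left out, the last holds). The fingers move at their own pace and stop on an object; FORCE is the grip in N (left out, the last holds). Time passes only in rows, so rows that repeat a pose let the fingers close. It gives the time, the measured TCP pose, the force, the opening and the grip force at its end, in the units of the state.
- ctrl.get_obs(): the state, without advancing time (a new reading comes with each control period).
- ctrl.camera(name): name is "scene" or "top"; returns a dict with "img" (480x640x3 uint8, blue, green, red), "intrinsics" (3x3 intrinsics, pixels), "R" (3x3) and "t" (3): a world point X has camera coordinates R X + t. Camera axes: x right, y down, z forward; pixel columns grow to the right and rows downward; lengths in m; the calibration is good to about 2 mm. A picture is of the moment at which its call begins. There is no depth.
- ctrl.hand_in(): hands the job in; it is judged then, once.
The state is a dict: "time_s": time; "qpos": joint angles; "joint_vel": joint speeds; "tau": joint torques, N m; "ee_pos": TCP position; "eef_rot": TCP orientation; "force": force on the tool from outside, world axes, zero at the start; "moment": the same for the moment, N m; "grip_width": finger opening in m; "grip_force": force on a finger pad.
Only numpy, scipy, OpenCV 4.12 (cv2) and the standard library are available. Lean on these libraries where they do the work, as an engineer would, in place of code of your own. Each camera call takes 0.05 s, during which the arm holds its last target. There are 200 camera calls.

## Task

Finish mounting the fired-clay face in its channel frame, where the mouth tile already sits loosely: slide the nose tile in through the open end of the channel first, then the brow tile, both the right way round, under the rail lips. Press all three up against the sprung cushion at the far end until both spring clips snap out behind the brow tile, then let go. The clay chips easily, so set the tiles down softly and press them together firmly but never ram them, and leave everything else on the table where it is.

Things in the scene. Friction and masses are not known exactly. Their poses are not given: they have to be found in the camera images.
- frame: Plywood back board of the mounting frame, fixed: 315 x 150 x 12 mm; its top is the channel floor. On it an aluminium channel, screwed on through slots: it sits on the centre line but up to 12 mm nearer or farther along x than drawn, and this is not measured. Origin: centre line at table height, under the drawn place of the channel's mouth. x runs into the channel, away from the robot; z up.
- frame_mouth (a point): Drawn place of the channel's open end (true to 12 mm along x): its middle, on the channel floor, at x = 0 of the frame, 12 mm above the table. From here on the tiles run between two rails 103 mm apart, whose lips reach 6.5 mm in over the tiles' side edges (underside of the lips 12.5 mm, top 15 mm above the floor). Axes as the frame.
- frame_end (a point): Drawn home (true to 12 mm) of the mouth tile's front edge: channel floor, x = 165 mm of the frame. Here a rubber-faced cushion bar on stiff leaf springs (6 N per mm) rests with its face 164 mm from the mouth and yields 3.5 mm. The clips close once it is pressed in 0.7 to 1.7 mm (5 to 11 N, plus clip drag), then it holds the tiles tight; 18 N chips the clay.
- frame_sill (a point): Place to set a tile down: bare board level with the channel floor, x = -72 mm of the frame. The sill reaches from x = -115 mm to the mouth, between flared cheeks 11 mm high, 123 mm apart outside, 107 mm at the clips. A tile laid flat with its middle here lies short of the clips wherever the channel sits; slide it in along x. Axes as the frame.
- clip_left (a joint): Angle (rad) of the leaf-spring clip at the +y side of the mouth, moving with the channel: steel leaf 28 mm long, pivot 28 mm outside the mouth, slanting in so that its tip, at the mouth, stands 4 mm in the way of a tile's side edge. 0 = sprung in; a passing tile presses it to 0.15-0.2, dragging 2 to 7 N at both; behind the rear edge it snaps to 0 and blocks the way out.
- clip_right (a joint): The same for the mirrored clip on the -y side.
- mouth_tile: Fired-clay relief tile 55 (x) x 100 (y) x 10 mm (z), about 0.14 kg, with low lips and chin (up to 8 mm high) on top. Lies loose in the channel, somewhere up to 28 mm short of the cushion bar; it can be pushed along by the next tile. Origin: centre of its underside; x points to the chin, z up.
- mouth_tile_front (a point): Middle of the mouth tile's chin-side edge face (27.5 mm along its x, 5 mm above its underside); touches the cushion bar. Axes as the tile.
- nose_tile: Fired-clay relief tile 55 (x) x 100 (y) x 10 mm, about 0.15 kg, lying face up on the table. The nose ridge at its middle is the grip: 34 mm along x, 20 mm wide along y, 20 mm above the top face, upright sides. Origin: centre of its underside; x points to the chin and must point along the frame's x when mounted. Home: origin at x = 82.5 mm of the frame as drawn (true to 12 mm).
- nose_tile_front (a point): Middle of the nose tile's chin-side (leading) edge face, 27.5 mm along its x and 5 mm above its underside; meets the mouth tile. Axes as the tile.
- brow_tile: Fired-clay relief tile 55 (x) x 100 (y) x 10 mm, about 0.16 kg, face up on the table, with two low eyes. The straight brow ridge is the grip: 70 mm long along y, 13 mm wide along x, 18 mm above the top face, upright sides, centred at x = -4 mm. Origin: centre of its underside; x points to the chin and must point along the frame's x when mounted. Home: x = 27.5 mm as drawn.
- brow_tile_front (a point): Middle of the brow tile's chin-side (leading) edge face, 27.5 mm along its x and 5 mm above its underside; meets the nose tile. Axes as the tile.
- rib: Bystander: yellow plastic kidney rib, 68 x 68 x 4 mm, lying flat. Origin: underside.
- wood_tool: Bystander: flat wooden modelling tool, 145 x 15 x 6 mm, lying. Origin: underside near its middle, x along it.
- loop_tool: Bystander: trimming tool with wooden handle and wire loop, 150 x 30 x 10 mm, lying. Origin: underside of the handle, x towards the loop.
- blank_tile: Bystander: plain square clay tile 60 x 60 x 10 mm, not part of the face. Origin: centre of underside.
- bat: Bystander: round plaster bat, 130 mm across, 14 mm thick. Origin: centre of underside.
Things that resemble listed ones, but are neither listed nor needed, are in the scene too. Leave any orange look-alike of the brow_tile alone.

How it is judged:
On the way:
1. the nose tile is in the channel past the clips, with the brow tile still outside (x of nose_tile_front in the frame of frame above 0.041 m and z of nose_tile in the frame of frame between 0.0105 and 0.0145 m and y of nose_tile_front in the frame of frame between -0.004 and 0.004 m and (x of brow_tile_front in the frame of frame below -0.02 m or y of brow_tile_front in the frame of frame above 0.08 m or y of brow_tile_front in the frame of frame below -0.08 m) and value of joint each of clip_left, clip_right below 0.06 rad), for 0.2 s.
At the end, for the whole second after the job is handed in: Mouth, nose and brow tile lie in this order flat in the channel, right way round: nose and brow each within 2.5 mm of touching the tile before and 4 mm of its line, all within 14.5 mm of their drawn places; both clips have sprung back (below 0.06 rad) behind the brow tile; all released and at rest (x of mouth_tile_front in the frame of frame between 0.1505 and 0.1795 m and z of mouth_tile in the frame of frame between 0.0105 and 0.0145 m and y of mouth_tile_front in the frame of frame between -0.004 and 0.004 m and x of nose_tile_front in the frame of mouth_tile between -0.03 and -0.0255 m and y of nose_tile_front in the frame of mouth_tile between -0.004 and 0.004 m and angle between each of nose_tile, brow_tile's own z axis and vertical below 0.04 rad and z of nose_tile in the frame of frame between 0.0105 and 0.0145 m and y of nose_tile_front in the frame of frame between -0.004 and 0.004 m and x of brow_tile_front in the frame of nose_tile between -0.03 and -0.0255 m and y of brow_tile_front in the frame of nose_tile between -0.004 and 0.004 m and z of brow_tile in the frame of frame between 0.0105 and 0.0145 m and y of brow_tile_front in the frame of frame between -0.004 and 0.004 m and x of brow_tile_front in the frame of frame between 0.0405 and 0.0695 m and value of joint each of clip_left, clip_right below 0.06 rad and contact force between the fingers and brow_tile below 0.5 N and contact force between the fingers and nose_tile below 0.5 N and linear speed of each of mouth_tile, nose_tile, brow_tile below 0.01 m/s).
It fails at once if the tiles are rammed: more than 18 N between two of them (contact force between nose_tile and mouth_tile above 18 N or contact force between brow_tile and nose_tile above 18 N).
It fails at once if the nose or brow tile is slammed down on the board with more than 60 N (contact force between any of nose_tile, brow_tile and frame above 60 N).
It fails at once if a bystander is moved more than 20 mm (distance of any of rib, wood_tool, loop_tool, blank_tile, bat from where it was at the start of the episode above 0.02 m).
It also fails if it takes over 72 s, if anything falls off the work surface, if the arm or the gripper's body presses on something with over 40 N, if the wrist force passes 120 N, or if a joint passes its speed limit or range.

## Working session

There is one attempt and no reset: what is moved stays moved. The work goes in short steps, Python scripts to look and compute and a shell command to move; the robot and the scene stay as the last step left them, time stands still between calls to the robot, and variables do not carry over. Pictures are saved under pics/ and viewed, at most 10 in all, crops included, and the job is handed in when it is done.

```bash
mkdir -p pics; python3 - <<'E'
from station import ctrl
import cv2,numpy as np
o=ctrl.get_obs(); print({k:np.round(v,3).tolist() for k,v in o.items()}, ctrl.tcp_to_grasp)
for n in("scene","top"):
    c=ctrl.camera(n); cv2.imwrite(f"pics/{n}0.png",c["img"]); print(n,np.round(c["intrinsics"],1).tolist(),np.round(c["R"],3).tolist(),np.round(c["t"],3).tolist())
E
```

```text
{'time_s': 0.0, 'qpos': [1.042, 0.3, 1.522, 0.0, 1.321, -0.067], 'joint_vel': [-0.0, -0.001, -0.0, -0.001, -0.002, -0.001], 'tau': [-0.0, -53.182, -35.272, 0.071, 0.024, -0.0], 'ee_pos': [0.245, 0.492, 0.404], 'eef_rot': [-3.14, -0.0, 2.68], 'force': [0.969, 0.768, 0.161], 'moment': [-0.007, 0.005, 0.002], 'grip_force': 0.0, 'grip_width': 0.094} 0.1804
scene [[470.8, 0.0, 320.7], [0.0, 470.8, 237.2], [0.0, 0.0, 1.0]] [[-0.788, 0.615, -0.016], [0.513, 0.643, -0.568], [-0.34, -0.456, -0.823]] [0.451, -0.219, 1.298]
top [[445.4, 0.0, 314.2], [0.0, 445.4, 242.0], [0.0, 0.0, 1.0]] [[0.004, -1.0, -0.007], [-0.999, -0.004, -0.048], [0.048, 0.007, -0.999]] [-0.017, 0.529, 0.954]
```

View pics/top0.png

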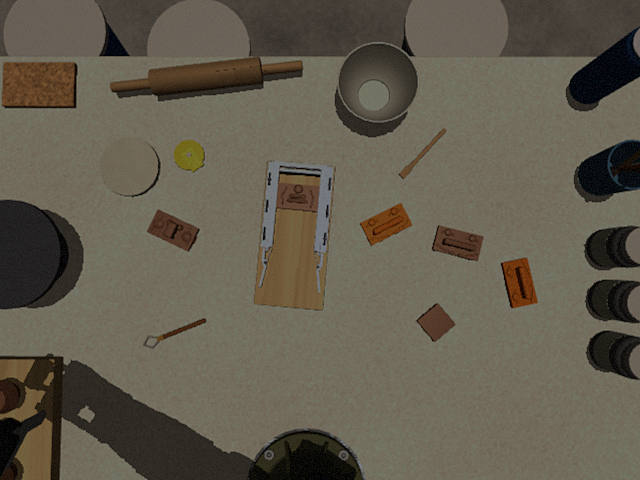

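View pics/scene0.png

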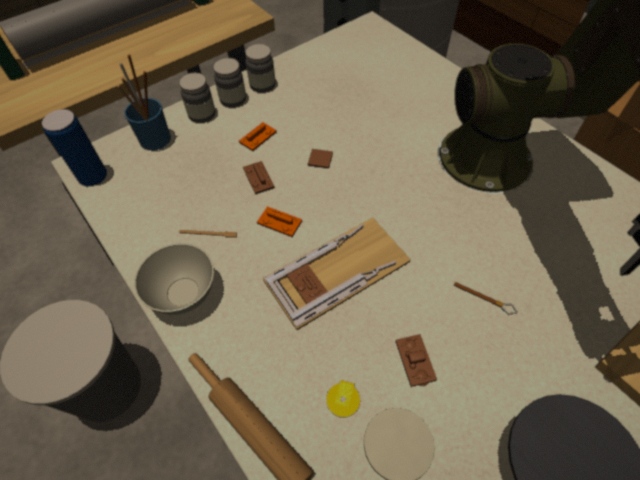

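```bash
cat > h.py <<'E'
from station import ctrl
import cv2,numpy as np
def ray(c,u,v,z):
    K,R,t=c["intrinsics"],np.array(c["R"]),np.array(c["t"])
    d=R.T@np.linalg.solve(K,[u,v,1.]); o=-R.T@t
    return o+d*(z-o[2])/d[2]
def proj(c,X):
    p=c["intrinsics"]@(np.array(c["R"])@np.asarray(X)+c["t"]); return p[:2]/p[2]
def crop(im,u,v,w,h,s,bright=1.6):
    a=im[v:v+h,u:u+w]; a=cv2.convertScaleAbs(a,alpha=bright)
    return cv2.resize(a,None,fx=s,fy=s,interpolation=cv2.INTER_CUBIC)
E
python3 - <<'E'
from h import *
c=ctrl.camera("top"); im=c["img"]
f=crop(im,245,155,100,160,3.75)
n=crop(im,140,203,70,50,6); b=crop(im,424,216,70,50,6)
cv2.imwrite("pics/m1.png",np.hstack([f,np.vstack([n,b])]))
hsv=cv2.cvtColor(im,cv2.COLOR_BGR2HSV)
for nm,(u,v) in dict(nose=(174,230),brow=(458,242),blank=(435,322)).items():
    print(nm,hsv[v-3:v+4:3,u-8:u+9:8].reshape(-1,3).tolist())
print('bg',hsv[260,400])
E
```

```text
nose [[9, 143, 68], [11, 121, 76], [15, 174, 38], [12, 142, 79], [14, 168, 41], [14, 133, 71], [12, 141, 78], [10, 255, 6], [8, 132, 77]]
brow [[10, 134, 59], [12, 139, 86], [11, 137, 78], [10, 127, 86], [12, 134, 74], [8, 121, 76], [0, 255, 10], [11, 134, 76], [10, 137, 80]]
blank [[9, 123, 87], [10, 133, 88], [11, 127, 88], [11, 125, 88], [11, 136, 86], [12, 134, 84], [11, 122, 88], [10, 138, 83], [11, 123, 85]]
bg [ 25  41 112]
```

View pics/m1.png

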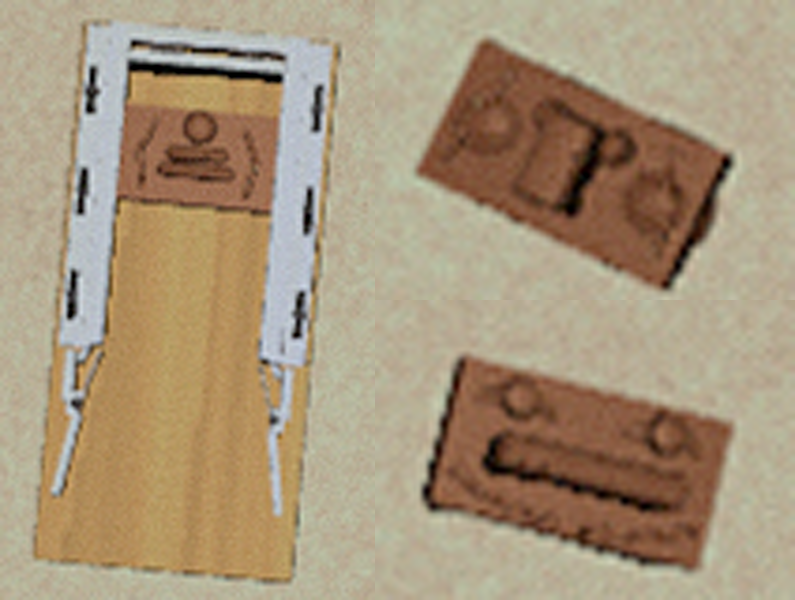

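The frame's chin end points up in the crop. The mouth tile is at top-image px (296,196), with the chin circle towards the cushion. The nose tile is at (174,230), nostrils up and right. For the brow tile there are three candidates: orange (386,223), orange (519,283) and terracotta (458,242). I choose the terracotta one, whose eyes are on the upper side. Rail ends are at about (265,247) and (322,252).

```bash
cat >> h.py <<'E'
from scipy.optimize import minimize,least_squares
S=4
def mask(im):
    h=cv2.cvtColor(im,cv2.COLOR_BGR2HSV).astype(int)
    m=((h[...,0]<=18)&(h[...,1]>85)).astype(np.float32)
    return m
def fit_tile(cams,x0,z0=0.,lx=.055,ly=.1):
    box=np.array([[a*lx/2,b*ly/2,z] for a in(-1,1) for b in(-1,1) for z in(0,.01)])
    ms=[]
    for c in cams:
        u,v=proj(c,[x0[0],x0[1],z0]).astype(int); r=45
        m=mask(c["img"])[v-r:v+r,u-r:u+r]
        ms.append((cv2.resize(m,None,fx=S,fy=S,interpolation=cv2.INTER_LINEAR),u-r,v-r))
    def cost(p):
        s=0;C,Sn=np.cos(p[2]),np.sin(p[2])
        X=box@np.array([[C,-Sn,0],[Sn,C,0],[0,0,1]]).T+[p[0],p[1],z0]
        for c,(m,u0,v0) in zip(cams,ms):
            q=np.array([(proj(c,x)-[u0,v0]+.5)*S-.5 for x in X],np.float32)
            h=cv2.convexHull(q); k=np.zeros(m.shape,np.uint8)
            cv2.fillConvexPoly(k,np.round(h*16).astype(np.int32),1,cv2.LINE_8,4)
            s+=np.abs(k-m).sum()
        return s/S/S
    best=minimize(cost,x0,method="Nelder-Mead",options=dict(initial_simplex=np.array(x0)+[[0,0,0],[.006,0,0],[0,.006,0],[0,0,.12]]))
    return best.x,best.fun
E
python3 - <<'E'
from h import *
T=ctrl.camera("top");Sc=ctrl.camera("scene")
pts=[(267.1,160.9),(335.7,166.5),(322.9,309.7),(254.3,303.8)]
W=np.array([ray(T,u,v,.012)[:2] for u,v in pts])
L=np.array([[.2,.075],[.2,-.075],[-.115,-.075],[-.115,.075]])
def R(a):return np.array([[np.cos(a),-np.sin(a)],[np.sin(a),np.cos(a)]])
s=least_squares(lambda p:(L@R(p[2]).T+p[:2]-W).ravel(),[.6,0,0]);F=s.x
print("frame",F.round(4),"res mm",(s.fun*1e3).round(1))
tofr=lambda w:(np.array(w[:2])-F[:2])@R(F[2])
for nm,(a,b),z in[("railL",(75,345),.027),("railR",(290,363),.027),("barfaceL",(130,66),.022),("mouthBack",(190,208),.022),("mouthFront",(200,106),.022)]:
    print(nm,(tofr(ray(T,245+a/3.75,155+b/3.75,z))*1e3).round(1))
for nm,(u,v),a in[("nose",(174,230),-.43),("brow",(458,242),-.24)]:
    g=ray(T,u,v,.01)
    for cams in([T],[Sc],[T,Sc]):
        p,f=fit_tile(cams,[g[0],g[1],a]); print(nm,p.round(4),round(f,1))
# board corners in scene for calibration check
print([proj(Sc,np.r_[l@R(F[2]).T+F[:2],.012]).round(1).tolist() for l in L])
out=[crop(Sc["img"],255,205,160,130,2.5),np.vstack([crop(Sc["img"],385,325,60,65,2.5*2),])]
out[1]=cv2.resize(out[1],(300,325))
cv2.imwrite("pics/s1.png",np.hstack(out))
E
```

```text
frame [ 0.502   0.03   -0.0827] res mm [ 1.3 -0.4  1.   0.4 -1.3 -0.7 -0.9  0.7]
railL [ 9.8 60.8]
railR [ 10.1 -62.2]
barfaceL [173.3  44.5]
mouthBack [94.1  2.7]
mouthFront [153.5   2.2]
nose [ 0.5541  0.2951 -0.4411] 83.0
nose [ 0.5536  0.2944 -0.4319] 78.4
nose [ 0.5539  0.2947 -0.435 ] 161.9
brow [ 0.5284 -0.3272 -0.2493] 80.3
brow [ 0.5274 -0.3306 -0.2538] 936.7
brow [ 0.5282 -0.3279 -0.2444] 1030.4
[[296.0, 327.8], [261.9, 277.1], [372.1, 216.0], [410.6, 258.4]]
```

View pics/s1.png

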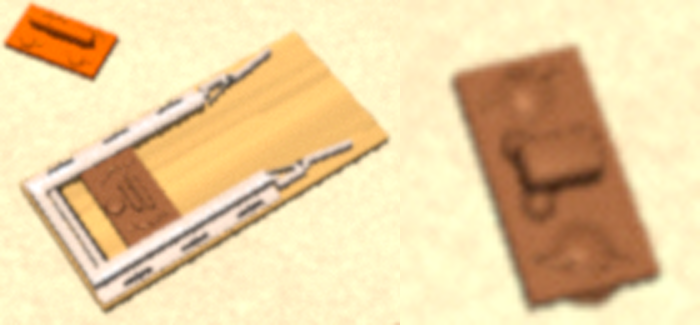

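The scene view agrees: nostrils and chin on the frame +x side. The channel sits about 10 mm farther in, since the rail ends measure x = 10 mm. The nose ridge is at (0.554, 0.295) and the terracotta brow at (0.528, -0.328).

```bash
cat >> h.py <<'E'
from scipy.spatial.transform import Rotation as Ro
F=np.array([.502,.030,-.0827])
def fr(x,y=0):  # frame -> world
    c,s=np.cos(F[2]),np.sin(F[2]); return F[0]+c*x-s*y,F[1]+s*x+c*y
def goal(x,y,z,yaw):
    o=ctrl.get_obs(); A=Ro.from_euler("xyz",o["eef_rot"]); B=Ro.from_euler("xyz",[np.pi,0,yaw])
    d=A.inv().apply(np.array([x,y,z])-o["ee_pos"])*100
    print("shift cm",d.round(2),"turn",(A.inv()*B).as_rotvec().round(3))
def st():
    o=ctrl.get_obs(); p=o["ee_pos"]; c,s=np.cos(F[2]),np.sin(F[2]); d=np.array(p[:2])-F[:2]
    print("t",round(o["time_s"],2),"tcp",np.round(p,4),"rpy",np.round(o["eef_rot"],3),"fr xy mm",np.round([1e3*(c*d[0]+s*d[1]),1e3*(-s*d[0]+c*d[1])],1),"F",np.round(o["force"],1),"grip",round(o["grip_width"],4),np.round(o["grip_force"],1))
E
python3 -c "
from h import *
goal(.5495,.2967,.26,2.707)"
```

```text
shift cm [-35.97  -3.95  14.44] turn [-0.001 -0.    -0.027]
```

```bash
python3 -m jog '[[-36,-3.95,14.4,0,0,-0.027],[-36,-3.95,14.4,0,0,-0.027],[-36,-3.95,14.4,0,0,-0.027],[-36,-3.95,14.4,0,0,-0.027],[-36,-3.95,14.4,0,0,-0.027],[-36,-3.95,14.4,0,0,-0.027],[-36,-3.95,14.4,0,0,-0.027],[-36,-3.95,14.4,0,0,-0.027]]' 38 30; python3 -m jog '[[0,0,0,0,0,0],[0,0,0,0,0,0],[0,0,0,0,0,0],[0,0,0,0,0,0]]'; python3 -c "
from h import *
st();goal(.5495,.2967,.214,2.707)
c=ctrl.camera('top');u,v=proj(c,[.5495,.2967,.03]).astype(int)
d=ctrl.camera('scene');print(proj(d,[.5495,.2967,.03]))
a,b=proj(d,[.5495,.2967,.05]).astype(int)
cv2.imwrite('pics/g1.png',np.hstack([crop(c['img'],u-50,v-50,100,100,4),crop(d['img'],a-50,b-50,100,100,4)]))"
```

```text
time_s: 1.05
ee_pos: [0.5515, 0.2948, 0.2593]
eef_rot: [-3.141, -0.0, 2.706]
force: [0.8, 0.8, 0.8]
grip_width: 0.0366
grip_force: 0.0
time_s: 1.45
ee_pos: [0.549, 0.2975, 0.2614]
eef_rot: [3.141, 0.001, 2.708]
force: [-0.1, -0.6, 0.4]
grip_width: 0.0359
grip_force: 0.0
t 1.45 tcp [0.549  0.2975 0.2614] rpy [3.141e+00 1.000e-03 2.708e+00] fr xy mm [ 24.7 270.5] F [-0.1 -0.6  0.4] grip 0.0359 0.0
shift cm [-0.08 -0.06  4.74] turn [0.001 0.001 0.001]
[419.48970905 354.3011235 ]
```

View pics/g1.png

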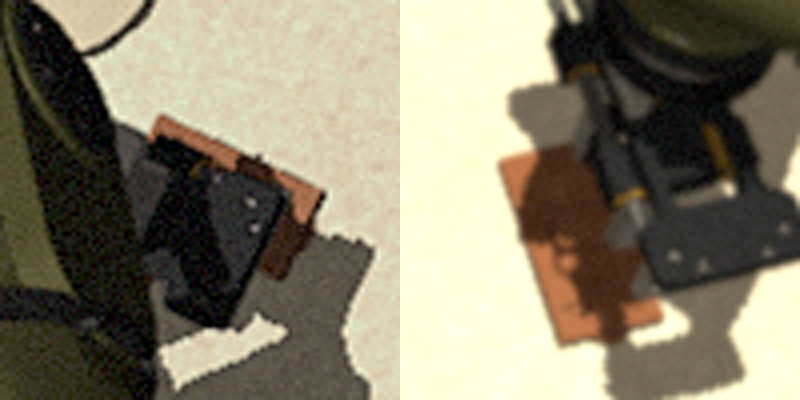

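The hand is centred over the nose tile (top-crop px 230,200), so I'm descending and gripping.

```bash
python3 -m jog '[[-0.05,-0.05,1.5,0,0,0],[-0.05,-0.05,3,0,0,0],[-0.05,-0.05,3.8,0,0,0],[-0.05,-0.05,4.3,0,0,0],[-0.05,-0.05,4.6,0,0,0],[-0.05,-0.05,4.7,0,0,0],[-0.05,-0.05,4.7,0,0,0]]'; python3 -m jog '[[0,0,0,0,0,0],[0,0,0,0,0,0],[0,0,0,0,0,0],[0,0,0,0,0,0],[0,0,0,0,0,0],[0,0,0,0,0,0]]' 0 35;python3 -c "
from h import *
st()"
```

```text
time_s: 2.25
ee_pos: [0.5501, 0.296, 0.2138]
eef_rot: [3.141, 0.0, 2.707]
force: [-0.1, -0.2, -0.5]
grip_width: 0.036
grip_force: 0.0
time_s: 2.85
ee_pos: [0.5501, 0.296, 0.214]
eef_rot: [3.141, 0.0, 2.707]
force: [0.0, 0.6, 3.9]
grip_width: 0.0197
grip_force: 35.0
t 2.85 tcp [0.5501 0.296  0.214 ] rpy [3.141 0.    2.707] fr xy mm [ 25.9 269.1] F [0.  0.6 3.9] grip 0.0197 35.0
```

```bash
python3 -m jog '[[0,0,-1,0,0,0],[0,0,-3,0,0,0],[0,0,-5,0,0,0],[0,0,-7,0,0,0],[0,0,-7,0,0,0],[0,0,-7,0,0,0]]'; python3 -c "
from h import *
st();goal(*fr(-.076,0),.28,F[2]+np.pi);print(fr(-.076))"
```

```text
time_s: 3.45
ee_pos: [0.5498, 0.2959, 0.2833]
eef_rot: [-3.141, -0.0, 2.707]
force: [0.2, 0.0, -1.6]
grip_width: 0.0195
grip_force: 35.0
t 3.45 tcp [0.5498 0.2959 0.2833] rpy [-3.141 -0.     2.707] fr xy mm [ 25.7 268.9] F [ 0.2  0.  -1.6] grip 0.0195 35.0
shift cm [  0.27 -28.75   0.34] turn [-0.    -0.    -0.352]
(np.float64(0.4262597449301202), np.float64(0.03627803806531483))
```

```bash
python3 -m jog '[[0.3,-4,0,0,0,-0.05],[0.3,-8,0,0,0,-0.1],[0.3,-12,0,0,0,-0.15],[0.3,-16,0,0,0,-0.2],[0.3,-20,0,0,0,-0.25],[0.3,-24,0,0,0,-0.3],[0.3,-27,0.2,0,0,-0.34],[0.27,-28.75,0.3,0,0,-0.352]]'; python3 -m jog '[[0,0,0,0,0,0],[0,0,0,0,0,0],[0,0,0,0,0,0]]';python3 -c "
from h import *
st();goal(*fr(-.076,0),.24,F[2]+np.pi)
c=ctrl.camera('top');d=ctrl.camera('scene')
for q in (c,d): print(proj(q,[*fr(-.072),.07]))
a,b=proj(d,[*fr(-.07),.06]).astype(int)
u,v=proj(c,[*fr(-.05),.06]).astype(int)
cv2.imwrite('pics/g2.png',np.hstack([crop(c['img'],u-50,v-50,100,100,4),crop(d['img'],a-50,b-50,100,100,4)]))"
```

```text
time_s: 4.25
ee_pos: [0.4252, 0.0348, 0.2795]
eef_rot: [-3.141, -0.002, 3.059]
force: [0.6, -0.6, -0.9]
grip_width: 0.0198
grip_force: 35.0
time_s: 4.55
ee_pos: [0.4267, 0.037, 0.2803]
eef_rot: [3.142, -0.0, 3.059]
force: [-0.1, 0.6, -1.1]
grip_width: 0.0199
grip_force: 35.0
t 4.55 tcp [0.4267 0.037  0.2803] rpy [ 3.142 -0.     3.059] fr xy mm [-75.6   0.8] F [-0.1  0.6 -1.1] grip 0.0199 35.0
shift cm [ 0.04 -0.08  4.03] turn [ 0. -0.  0.]
[288.59156293 288.89378266]
[378.61174782 230.72508967]
```

View pics/g2.png

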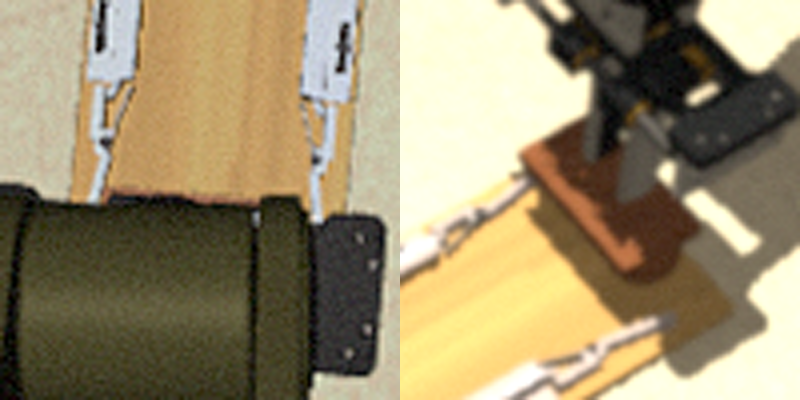

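The tile is held level and square over the sill, leading edge forward.

```bash
python3 -m jog '[[0.03,-0.05,1.5,0,0,0],[0.03,-0.08,3,0,0,0],[0.03,-0.08,4.2,0,0,0],[0.03,-0.08,4.8,0,0,0],[0.03,-0.08,5.1,0,0,0],[0.03,-0.08,5.2,0,0,0],[0.03,-0.08,5.2,0,0,0]]'; python3 -m jog '[[0,0,0.05,0,0,0],[0,0,0.1,0,0,0],[0,0,0.15,0,0,0],[0,0,0.2,0,0,0],[0,0,0.2,0,0,0]]'; python3 -c "
from h import *
st()"
```

```text
time_s: 5.35
ee_pos: [0.4262, 0.0356, 0.2289]
eef_rot: [3.142, 0.001, 3.059]
force: [0.1, 1.1, -1.7]
grip_width: 0.0197
grip_force: 35.0
time_s: 5.85
ee_pos: [0.4261, 0.0356, 0.2266]
eef_rot: [-3.142, 0.0, 3.059]
force: [-0.2, 0.5, -1.2]
grip_width: 0.02
grip_force: 35.0
t 5.85 tcp [0.4261 0.0356 0.2266] rpy [-3.142  0.     3.059] fr xy mm [-76.1  -0.7] F [-0.2  0.5 -1.2] grip 0.02 35.0
```

```bash
python3 -m jog '[[0,0,0.03,0,0,0],[0,0,0.06,0,0,0],[0,0,0.08,0,0,0],[0,0,0.08,0,0,0]]'; python3 -c "
from h import *
st()"
```

```text
time_s: 6.25
ee_pos: [0.4261, 0.0356, 0.2259]
eef_rot: [3.142, -0.0, 3.059]
force: [-1.9, 0.1, 0.6]
grip_width: 0.0199
grip_force: 35.0
t 6.25 tcp [0.4261 0.0356 0.2259] rpy [ 3.142 -0.     3.059] fr xy mm [-76.1  -0.7] F [-1.9  0.1  0.6] grip 0.0199 35.0
```

```bash
python3 -m jog '[[-0.3,0.03,0,0,0,0],[-0.8,0.05,0,0,0,0],[-1.3,0.05,0,0,0,0],[-1.8,0.05,0,0,0,0],[-2.3,0.05,0,0,0,0],[-2.8,0.05,0,0,0,0],[-3.3,0.05,0,0,0,0],[-3.5,0.05,0,0,0,0]]'; python3 -c "
from h import *
st()
print(ctrl.get_obs()['moment'])"
```

```text
time_s: 7.05
ee_pos: [0.4612, 0.0333, 0.2259]
eef_rot: [3.141, -0.002, 3.059]
force: [-12.3, 3.7, 16.4]
grip_width: 0.0195
grip_force: 35.0
t 7.05 tcp [0.4612 0.0333 0.2259] rpy [ 3.141e+00 -2.000e-03  3.059e+00] fr xy mm [-40.9  -0.1] F [-12.3   3.7  16.4] grip 0.0195 35.0
[ 0.70360645  2.39421108 -0.05524632]
```

```bash
python3 -m jog '[[0,0,-0.04,0,0,0],[0,0,-0.06,0,0,0],[0,0,-0.06,0,0,0]]'; python3 -c "
from h import *
st()
print(ctrl.get_obs()['moment'])"
```

```text
time_s: 7.35
ee_pos: [0.461, 0.0333, 0.2262]
eef_rot: [3.141, -0.001, 3.059]
force: [-2.0, 3.2, -2.1]
grip_width: 0.0198
grip_force: 35.0
t 7.35 tcp [0.461  0.0333 0.2262] rpy [ 3.141e+00 -1.000e-03  3.059e+00] fr xy mm [-41.1  -0.1] F [-2.   3.2 -2.1] grip 0.0198 35.0
[ 0.70102293  0.39064351 -0.02989208]
```

```bash
python3 -m jog '[[-0.3,0.06,0.01,0,0,0],[-0.7,0.06,0.01,0,0,0],[-1.1,0.06,0.01,0,0,0],[-1.5,0.06,0.01,0,0,0],[-1.9,0.06,0.01,0,0,0],[-2.2,0.06,0.01,0,0,0],[-2.4,0.06,0.01,0,0,0]]'; python3 -c "
from h import *
st()
print(ctrl.get_obs()['moment'])"
```

```text
time_s: 8.05
ee_pos: [0.4853, 0.0317, 0.2264]
eef_rot: [-3.142, 0.0, 3.059]
force: [-2.3, 0.6, -1.6]
grip_width: 0.0199
grip_force: 35.0
t 8.05 tcp [0.4853 0.0317 0.2264] rpy [-3.142  0.     3.059] fr xy mm [-16.7   0.3] F [-2.3  0.6 -1.6] grip 0.0199 35.0
[0.1949452  0.44741985 0.04790601]
```

```bash
python3 -m jog '[[-0.4,0,0,0,0,0],[-0.8,0,0,0,0,0],[-1.2,0,0,0,0,0],[-1.6,0,0,0,0,0],[-2,0,0,0,0,0],[-2.4,0,0,0,0,0],[-2.8,0,0,0,0,0],[-3,0,0,0,0,0]]'; python3 -c "
from h import *
st()";python3 -m jog '[[-0.4,0,0,0,0,0],[-0.8,0,0,0,0,0],[-1.2,0,0,0,0,0],[-1.6,0,0,0,0,0],[-2,0,0,0,0,0],[-2.4,0,0,0,0,0],[-2.8,0,0,0,0,0],[-2.8,0,0,0,0,0]]'; python3 -c "
from h import *
st()"
```

```text
time_s: 8.85
ee_pos: [0.5152, 0.0293, 0.2263]
eef_rot: [3.142, 0.0, 3.059]
force: [-2.2, 0.5, -1.8]
grip_width: 0.02
grip_force: 35.0
t 8.85 tcp [0.5152 0.0293 0.2263] rpy [3.142 0.    3.059] fr xy mm [13.2  0.4] F [-2.2  0.5 -1.8] grip 0.02 35.0
time_s: 9.65
ee_pos: [0.5433, 0.0269, 0.2265]
eef_rot: [-3.142, 0.001, 3.059]
force: [-0.3, 0.2, -0.8]
grip_width: 0.02
grip_force: 35.0
t 9.65 tcp [0.5433 0.0269 0.2265] rpy [-3.142e+00  1.000e-03  3.059e+00] fr xy mm [41.4  0.3] F [-0.3  0.2 -0.8] grip 0.02 35.0
```

The clip drag has dropped to 0, so the nose tile is past the clips. I'm lowering it the last half millimetre and releasing.

```bash
python3 -m jog '[[0,0,0.03,0,0,0],[0,0,0.05,0,0,0]]'; python3 -m jog '[[0,0,0,0,0,0],[0,0,0,0,0,0],[0,0,0,0,0,0]]' 38; python3 -m jog '[[0,0,-1,0,0,0],[0,0,-3,0,0,0],[0,0,-6,0,0,0],[0,0,-8,0,0,0],[0,0,-8,0,0,0],[0,0,-8,0,0,0]]';python3 -c "
from h import *
st()
bx,by,ba=.5282,-.3275,-.247
print(goal(bx-.004*np.cos(ba),by-.004*np.sin(ba),.27,ba+np.pi/2))"
```

```text
time_s: 9.85
ee_pos: [0.5427, 0.027, 0.2259]
eef_rot: [-3.142, 0.0, 3.059]
force: [-1.2, 0.2, 2.8]
grip_width: 0.0195
grip_force: 35.0
time_s: 10.15
ee_pos: [0.5427, 0.027, 0.2259]
eef_rot: [3.142, 0.0, 3.059]
force: [0.6, 0.6, -0.1]
grip_width: 0.0353
grip_force: 0.0
time_s: 10.75
ee_pos: [0.5426, 0.027, 0.3059]
eef_rot: [3.142, 0.0, 3.059]
force: [0.1, -0.1, -0.9]
grip_width: 0.0362
grip_force: 0.0
t 10.75 tcp [0.5426 0.027  0.3059] rpy [3.142 0.    3.059] fr xy mm [40.7  0.4] F [ 0.1 -0.1 -0.9] grip 0.0362 0.0
shift cm [ -1.1  -35.38   3.59] turn [0.    0.    1.735]
None
```

```bash
python3 -m jog '[[0,-4,0,0,0,0.14],[-0.1,-8.5,0,0,0,0.29],[-0.2,-13,0,0,0,0.43],[-0.4,-17.5,0,0,0,0.57],[-0.6,-22,0,0,0,0.71],[-0.8,-27,0,0,0,0.85],[-1,-31,0,0,0,1.0],[-1.1,-35,0,0,0,1.14]]' 34; python3 -c "
from h import *
bx,by,ba=.5282,-.3275,-.247
print(goal(bx-.004*np.cos(ba),by-.004*np.sin(ba),.27,ba+np.pi/2))
T=ctrl.camera('top');g=[*fr(.045),.0]
cv2.imwrite('pics/n1.png',np.hstack([crop(T['img'],245,155,100,150,4)]))"
```

```text
time_s: 11.55
ee_pos: [0.5242, -0.3245, 0.3043]
eef_rot: [-3.14, -0.002, 1.912]
force: [-0.2, -0.0, 0.5]
grip_width: 0.0318
grip_force: 0.0
shift cm [-0.19 -0.05  3.43] turn [-0.002 -0.001  0.588]
None
```

View pics/n1.png

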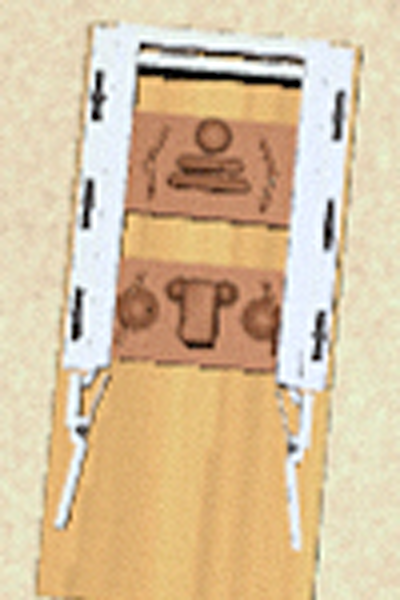

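The nose tile sits under the lips behind the mouth tile (crop px ~(200,310)), nostrils forward, rear edge past the clip tips, and both clips have sprung in. Next is the brow tile.

```bash
python3 -m jog '[[-0.1,0,1,0,0,0.14],[-0.19,-0.05,2,0,0,0.28],[-0.19,-0.05,3,0,0,0.42],[-0.19,-0.05,3.4,0,0,0.54],[-0.19,-0.05,3.4,0,0,0.588],[-0.19,-0.05,3.4,0,0,0.588],[-0.19,-0.05,3.4,0,0,0.588]]'; python3 -c "
from h import *
st()
bx,by,ba=.5282,-.3275,-.247
print(goal(bx-.004*np.cos(ba),by-.004*np.sin(ba),.213,ba+np.pi/2))
c=ctrl.camera('top');d=ctrl.camera('scene')
u,v=proj(c,[bx,by,.03]).astype(int)
a,b=proj(d,[bx,by,.05]).astype(int)
cv2.imwrite('pics/b1.png',np.hstack([crop(c['img'],u-50,v-50,100,100,4),crop(d['img'],a-50,b-50,100,100,4)]))"
```

```text
time_s: 12.3
ee_pos: [0.5249, -0.3246, 0.2711]
eef_rot: [-3.141, -0.0, 1.333]
force: [-0.0, -0.2, -1.3]
grip_width: 0.0319
grip_force: 0.0
t 12.3 tcp [ 0.5249 -0.3246  0.2711] rpy [-3.141 -0.     1.333] fr xy mm [  52.1 -351.5] F [-0.  -0.2 -1.3] grip 0.0319 0.0
shift cm [-0.2  -0.    5.81] turn [-0.001 -0.     0.009]
None
```

View pics/b1.png

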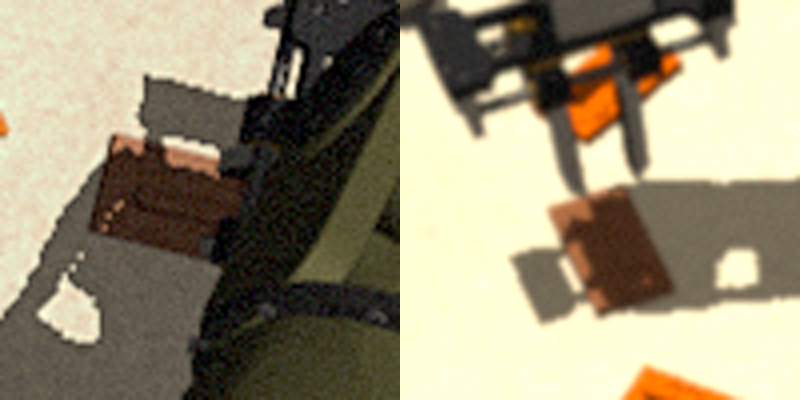

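The hand is over the terracotta brow tile (scene-crop px 612,250), and the finger projection is consistent with that.

```bash
python3 -m jog '[[-0.2,0,1.5,0,0,0.01],[-0.2,0,3,0,0,0.01],[-0.2,0,4.5,0,0,0.01],[-0.2,0,5.3,0,0,0.01],[-0.2,0,5.6,0,0,0.01],[-0.2,0,5.75,0,0,0.01],[-0.2,0,5.75,0,0,0.01]]'; python3 -c "
from h import *
st()"; python3 -m jog '[[0,0,0,0,0,0],[0,0,0,0,0,0],[0,0,0,0,0,0],[0,0,0,0,0,0],[0,0,0,0,0,0],[0,0,0,0,0,0]]' 0 40;python3 -c "
from h import *
st()"
```

```text
time_s: 13.1
ee_pos: [0.5246, -0.3267, 0.2146]
eef_rot: [3.141, 0.0, 1.321]
force: [-0.4, 0.1, -0.2]
grip_width: 0.0324
grip_force: 0.0
t 13.1 tcp [ 0.5246 -0.3267  0.2146] rpy [3.141 0.    1.321] fr xy mm [  52.  -353.6] F [-0.4  0.1 -0.2] grip 0.0324 0.0
time_s: 13.7
ee_pos: [0.5246, -0.3267, 0.2148]
eef_rot: [3.141, 0.0, 1.321]
force: [0.5, 0.1, 5.3]
grip_width: 0.0124
grip_force: 40.0
t 13.7 tcp [ 0.5246 -0.3267  0.2148] rpy [3.141 0.    1.321] fr xy mm [  52.  -353.6] F [0.5 0.1 5.3] grip 0.0124 40.0
```

```bash
python3 -m jog '[[0,0,-1,0,0,0],[0,0,-3,0,0,0],[0,0,-5,0,0,0],[0,0,-7,0,0,0],[0,0,-7,0,0,0],[0,0,-7,0,0,0]]'; python3 -c "
from h import *
st();goal(*fr(-.076,0),.28,F[2]+np.pi/2)"
```

```text
time_s: 14.3
ee_pos: [0.5243, -0.3265, 0.284]
eef_rot: [-3.141, -0.0, 1.321]
force: [-0.6, 0.4, -2.8]
grip_width: 0.0126
grip_force: 40.0
t 14.3 tcp [ 0.5243 -0.3265  0.284 ] rpy [-3.141 -0.     1.321] fr xy mm [  51.7 -353.5] F [-0.6  0.4 -2.8] grip 0.0126 40.0
shift cm [ 32.73 -18.48   0.41] turn [-0.    -0.    -0.167]
```

```bash
python3 -m jog '[[4.2,-2.4,0,0,0,-0.02],[8.4,-4.8,0,0,0,-0.04],[12.6,-7.1,0,0,0,-0.06],[16.8,-9.5,0,0,0,-0.08],[21,-11.9,0.1,0,0,-0.1],[25.2,-14.2,0.2,0,0,-0.12],[29.4,-16.6,0.3,0,0,-0.15],[32,-18.1,0.4,0,0,-0.167]]'; python3 -m jog '[[0.7,-0.4,0,0,0,0],[0.7,-0.4,0,0,0,0],[0.7,-0.4,0,0,0,0],[0.7,-0.4,0,0,0,0]]';python3 -c "
from h import *
st();goal(*fr(-.076,0),.2285,F[2]+np.pi/2)
c=ctrl.camera('top');d=ctrl.camera('scene')
a,b=proj(d,[*fr(-.05),.06]).astype(int)
cv2.imwrite('pics/b2.png',crop(d['img'],a-60,b-60,120,120,5))"
```

```text
time_s: 15.1
ee_pos: [0.4268, 0.0305, 0.2792]
eef_rot: [-3.139, -0.0, 1.49]
force: [0.1, -0.8, -1.9]
grip_width: 0.0125
grip_force: 40.0
time_s: 15.5
ee_pos: [0.4252, 0.0346, 0.2801]
eef_rot: [-3.141, 0.0, 1.486]
force: [-0.6, -0.9, -2.0]
grip_width: 0.0125
grip_force: 40.0
t 15.5 tcp [0.4252 0.0346 0.2801] rpy [-3.141  0.     1.486] fr xy mm [-76.9  -1.8] F [-0.6 -0.9 -2. ] grip 0.0125 40.0
shift cm [0.18 0.1  5.16] turn [-0.     0.    -0.002]
```

View pics/b2.png

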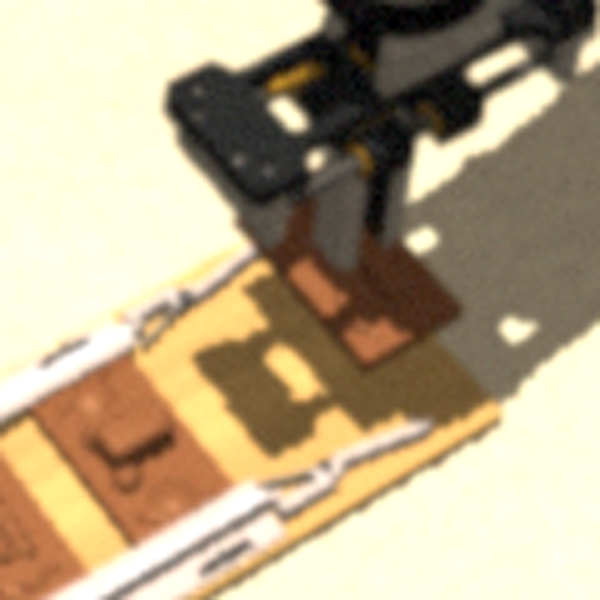

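The brow tile is level and square over the sill, eyes forward. I'm descending to a hair above the board.

```bash
python3 -m jog '[[0.18,0.05,1.5,0,0,0],[0.2,0.05,3,0,0,0],[0.2,0.05,4.2,0,0,0],[0.2,0.05,4.9,0,0,0],[0.2,0.05,5.15,0,0,0],[0.2,0.05,5.25,0,0,0],[0.2,0.05,5.28,0,0,0],[0.2,0.05,5.28,0,0,0]]'; python3 -c "
from h import *
st()"
```

```text
time_s: 16.4
ee_pos: [0.4256, 0.0375, 0.2279]
eef_rot: [3.141, -0.0, 1.488]
force: [0.5, 0.0, -2.2]
grip_width: 0.0124
grip_force: 40.0
t 16.4 tcp [0.4256 0.0375 0.2279] rpy [ 3.141 -0.     1.488] fr xy mm [-76.7   1.1] F [ 0.5  0.  -2.2] grip 0.0124 40.0
```

```bash
python3 -m jog '[[-0.08,0.2,0.06,0,0,0],[-0.08,0.6,0.06,0,0,0],[-0.08,1.0,0.06,0,0,0],[-0.08,1.5,0.06,0,0,0],[-0.08,2.0,0.06,0,0,0],[-0.08,2.5,0.06,0,0,0],[-0.08,3,0.06,0,0,0],[-0.08,3.2,0.06,0,0,0]]'; python3 -c "
from h import *
st()
print(ctrl.get_obs()['moment'])"
```

```text
time_s: 17.2
ee_pos: [0.4578, 0.034, 0.2269]
eef_rot: [3.142, -0.0, 1.488]
force: [-0.6, 0.1, -0.8]
grip_width: 0.0123
grip_force: 40.0
t 17.2 tcp [0.4578 0.034  0.2269] rpy [ 3.142 -0.     1.488] fr xy mm [-44.3   0.3] F [-0.6  0.1 -0.8] grip 0.0123 40.0
[-0.0402262   0.09083833 -0.02710378]
```

```bash
python3 -m jog '[[0,0.4,0,0,0,0],[0,0.8,0,0,0,0],[0,1.2,0,0,0,0],[0,1.6,0,0,0,0],[0,2,0,0,0,0],[0,2.3,0,0,0,0],[0,2.5,0,0,0,0],[0,2.6,0,0,0,0]]'; python3 -c "
from h import *
st()";  python3 -m jog '[[0,0.1,0,0,0,0],[0,0.25,0,0,0,0],[0,0.4,0,0,0,0],[0,0.55,0,0,0,0],[0,0.7,0,0,0,0],[0,0.85,0,0,0,0],[0,1.0,0,0,0,0],[0,1.15,0,0,0,0]]'; python3 -c "
from h import *
st()
print(ctrl.get_obs()['moment'])"
```

```text
time_s: 18.0
ee_pos: [0.4834, 0.0318, 0.2269]
eef_rot: [3.142, 0.0, 1.488]
force: [-2.4, 1.4, -2.3]
grip_width: 0.0129
grip_force: 40.0
t 18.0 tcp [0.4834 0.0318 0.2269] rpy [3.142 0.    1.488] fr xy mm [-18.6   0.3] F [-2.4  1.4 -2.3] grip 0.0129 40.0
time_s: 18.8
ee_pos: [0.4948, 0.0309, 0.2269]
eef_rot: [-3.141, 0.0, 1.488]
force: [-3.5, 0.1, -1.9]
grip_width: 0.0126
grip_force: 40.0
t 18.8 tcp [0.4948 0.0309 0.2269] rpy [-3.141  0.     1.488] fr xy mm [-7.2  0.3] F [-3.5  0.1 -1.9] grip 0.0126 40.0
[ 0.11407101  0.75271334 -0.00658017]
```

```bash
python3 -m jog '[[0,0.18,0,0,0,0],[0,0.36,0,0,0,0],[0,0.54,0,0,0,0],[0,0.72,0,0,0,0],[0,0.9,0,0,0,0],[0,1.08,0,0,0,0],[0,1.26,0,0,0,0],[0,1.4,0,0,0,0]]'; python3 -c "
from h import *
st()";  python3 -m jog '[[0,0.15,0,0,0,0],[0,0.3,0,0,0,0],[0,0.45,0,0,0,0],[0,0.6,0,0,0,0],[0,0.75,0,0,0,0],[0,0.9,0,0,0,0],[0,1.05,0,0,0,0],[0,1.2,0,0,0,0]]'; python3 -c "
from h import *
st()
print(ctrl.get_obs()['moment'])"
```

```text
time_s: 19.6
ee_pos: [0.5088, 0.0297, 0.2269]
eef_rot: [3.142, 0.0, 1.488]
force: [-3.8, 1.1, -1.6]
grip_width: 0.0127
grip_force: 40.0
t 19.6 tcp [0.5088 0.0297 0.2269] rpy [3.142 0.    1.488] fr xy mm [6.8 0.3] F [-3.8  1.1 -1.6] grip 0.0127 40.0
time_s: 20.4
ee_pos: [0.5208, 0.0287, 0.2269]
eef_rot: [-3.142, 0.0, 1.488]
force: [-4.0, 1.1, -1.1]
grip_width: 0.0127
grip_force: 40.0
t 20.4 tcp [0.5208 0.0287 0.2269] rpy [-3.142  0.     1.488] fr xy mm [18.8  0.3] F [-4.   1.1 -1.1] grip 0.0127 40.0
[ 0.16152827  0.91643005 -0.00755545]
```

```bash
python3 -m jog '[[0,0.1,0,0,0,0],[0,0.2,0,0,0,0],[0,0.3,0,0,0,0],[0,0.4,0,0,0,0],[0,0.5,0,0,0,0],[0,0.6,0,0,0,0],[0,0.7,0,0,0,0],[0,0.8,0,0,0,0]]'; python3 -m jog '[[0,0.04,0,0,0,0],[0,0.08,0,0,0,0],[0,0.12,0,0,0,0],[0,0.16,0,0,0,0],[0,0.2,0,0,0,0],[0,0.2,0,0,0,0]]'; python3 -c "
from h import *
st()
print(ctrl.get_obs()['moment'])"
```

```text
time_s: 21.2
ee_pos: [0.5287, 0.0281, 0.2269]
eef_rot: [-3.142, -0.0, 1.488]
force: [-4.2, -0.1, -1.9]
grip_width: 0.0125
grip_force: 40.0
time_s: 21.8
ee_pos: [0.5307, 0.0279, 0.227]
eef_rot: [3.141, -0.0, 1.488]
force: [-3.2, 1.4, -1.4]
grip_width: 0.0124
grip_force: 40.0
t 21.8 tcp [0.5307 0.0279 0.227 ] rpy [ 3.141 -0.     1.488] fr xy mm [28.7  0.3] F [-3.2  1.4 -1.4] grip 0.0124 40.0
[ 0.12236412  0.79471957 -0.00692278]
```

```bash
python3 -m jog '[[0,0.03,0,0,0,0],[0,0.06,0,0,0,0],[0,0.09,0,0,0,0],[0,0.12,0,0,0,0],[0,0.15,0,0,0,0],[0,0.18,0,0,0,0],[0,0.2,0,0,0,0],[0,0.2,0,0,0,0]]';  python3 -c "
from h import *
st()
print(ctrl.get_obs()['moment'])"
```

```text
time_s: 22.6
ee_pos: [0.5326, 0.0278, 0.2269]
eef_rot: [3.141, 0.0, 1.488]
force: [-4.1, 0.9, -1.6]
grip_width: 0.0123
grip_force: 40.0
t 22.6 tcp [0.5326 0.0278 0.2269] rpy [3.141 0.    1.488] fr xy mm [30.7  0.3] F [-4.1  0.9 -1.6] grip 0.0123 40.0
[0.17801706 0.7932541  0.00496537]
```

```bash
for i in 1; do python3 -m jog '[[0,0.02,0,0,0,0],[0,0.04,0,0,0,0],[0,0.06,0,0,0,0],[0,0.08,0,0,0,0],[0,0.1,0,0,0,0],[0,0.1,0,0,0,0]]' | grep -E "ee_pos|force"; done; python3 -c "
from h import *
st()"
```

```text
ee_pos: [0.5336, 0.0277, 0.2269]
force: [-3.6, 1.3, -2.1]
grip_force: 40.0
t 23.2 tcp [0.5336 0.0277 0.2269] rpy [3.142 0.    1.488] fr xy mm [31.7  0.3] F [-3.6  1.3 -2.1] grip 0.0126 40.0
```

```bash
python3 -m jog '[[0,0.02,0,0,0,0],[0,0.04,0,0,0,0],[0,0.06,0,0,0,0],[0,0.08,0,0,0,0],[0,0.08,0,0,0,0]]' >/dev/null; python3 -c "
from h import *
st()"
```

```text
t 23.7 tcp [0.5344 0.0276 0.227 ] rpy [3.142 0.    1.488] fr xy mm [32.5  0.3] F [-3.1  1.4 -1.6] grip 0.0125 40.0
```

```bash
python3 -m jog '[[0,0.02,0,0,0,0],[0,0.04,0,0,0,0],[0,0.06,0,0,0,0],[0,0.08,0,0,0,0],[0,0.08,0,0,0,0]]' >/dev/null; python3 -c "
from h import *
st()"
```

```text
t 24.2 tcp [0.5352 0.0275 0.2269] rpy [ 3.142 -0.     1.488] fr xy mm [33.3  0.3] F [-4.1  0.7 -2.1] grip 0.0125 40.0
```

```bash
python3 -m jog '[[0,0.02,0,0,0,0],[0,0.04,0,0,0,0],[0,0.06,0,0,0,0],[0,0.06,0,0,0,0]]' >/dev/null; python3 -c "
from h import *
st()"
```

```text
t 24.6 tcp [0.5357 0.0275 0.2269] rpy [-3.141  0.     1.488] fr xy mm [33.8  0.3] F [-4.4  1.  -1. ] grip 0.0126 40.0
```

```bash
python3 -m jog '[[0,0.02,0,0,0,0],[0,0.04,0,0,0,0],[0,0.06,0,0,0,0],[0,0.08,0,0,0,0],[0,0.08,0,0,0,0]]' >/dev/null; python3 -c "
from h import *
st()"
```

```text
t 25.1 tcp [0.5364 0.0275 0.2269] rpy [-3.141  0.     1.488] fr xy mm [34.5  0.3] F [-6.4  1.5  0.5] grip 0.0127 40.0
```

```bash
python3 -m jog '[[0,0.02,0,0,0,0],[0,0.04,0,0,0,0],[0,0.06,0,0,0,0],[0,0.06,0,0,0,0]]' >/dev/null; python3 -c "
from h import *
st()"
```

```text
t 25.5 tcp [0.5368 0.0274 0.2269] rpy [-3.14   0.     1.488] fr xy mm [34.9  0.3] F [-9.3  0.   2.5] grip 0.0126 40.0
```

```bash
python3 -m jog '[[0,0.015,0,0,0,0],[0,0.03,0,0,0,0],[0,0.03,0,0,0,0]]' >/dev/null; python3 -c "
from h import *
st()"
```

```text
t 25.8 tcp [0.5371 0.0274 0.2269] rpy [-3.139  0.     1.488] fr xy mm [35.2  0.3] F [-11.1   0.3   4.5] grip 0.0129 40.0
```

```bash
python3 -m jog '[[0,0.015,0,0,0,0],[0,0.03,0,0,0,0],[0,0.03,0,0,0,0]]' >/dev/null; python3 -c "
from h import *
st()"
```

```text
t 26.1 tcp [0.5373 0.0274 0.2269] rpy [-3.139  0.     1.488] fr xy mm [35.4  0.3] F [-12.7   1.4   5.3] grip 0.013 40.0
```

```bash
python3 -m jog '[[0,0.015,0,0,0,0],[0,0.03,0,0,0,0],[0,0.03,0,0,0,0],[0,0.03,0,0,0,0]]' >/dev/null; python3 -c "
from h import *
st()"
```

```text
t 26.5 tcp [0.5375 0.0273 0.2269] rpy [-3.138  0.     1.488] fr xy mm [35.6  0.3] F [-14.4   0.8   5.9] grip 0.0127 40.0
```

```bash
python3 -m jog '[[0,0.01,0,0,0,0],[0,0.02,0,0,0,0],[0,0.02,0,0,0,0],[0,0.02,0,0,0,0]]' >/dev/null; python3 -c "
from h import *
st()"
```

```text
t 26.9 tcp [0.5376 0.0273 0.2269] rpy [-3.138  0.     1.488] fr xy mm [35.7  0.3] F [-15.1   1.1   8. ] grip 0.0126 40.0
```

```bash
python3 -m jog '[[0,0.015,-0.01,0,0,0],[0,0.03,-0.02,0,0,0],[0,0.04,-0.02,0,0,0],[0,0.04,-0.02,0,0,0]]' >/dev/null; python3 -c "
from h import *
st()"
```

```text
t 27.3 tcp [0.5379 0.0273 0.227 ] rpy [-3.138  0.     1.488] fr xy mm [36.   0.3] F [-15.5   1.9   6.5] grip 0.0128 40.0
```

```bash
python3 -c "
from h import *
d=ctrl.camera('scene')['img'];e=cv2.imread('pics/scene0.png')
# left & right clip regions (mouth +10mm): report projected pixel and save
c=ctrl.camera('top')
C=ctrl.camera('scene')
for s in(1,-1): print(proj(C,[*fr(.0,.052*s),.02]))
a,b=proj(C,[*fr(-.003),.02]).astype(int)
cv2.imwrite('pics/c1.png',np.hstack([crop(e,a-33,b-40,66,75,6),crop(d,a-33,b-40,66,75,6)]))"
```

```text
[365.34788686 273.2405018 ]
[339.45531149 241.84554179]
```

View pics/c1.png

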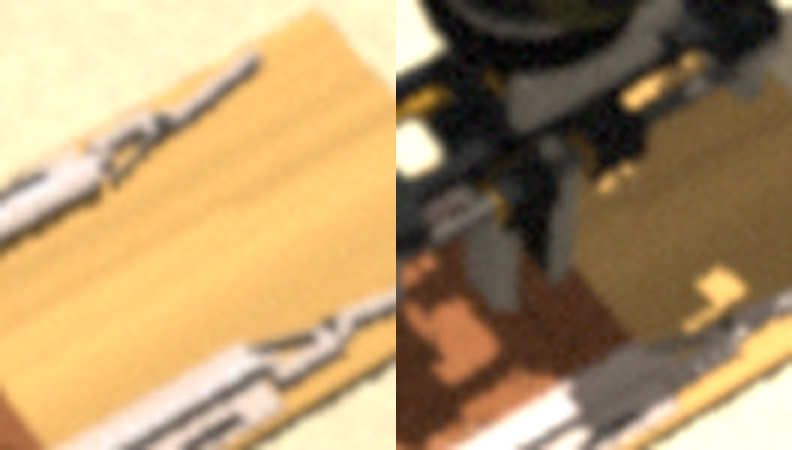

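The brow's rear edge (right-panel px ~(625,340)) lies about at the rail end, but the clip is in shadow and unclear. I'll test by easing the push: if the clips are closed they will block the tile.

```bash
python3 -m jog '[[0,-0.04,0,0,0,0],[0,-0.08,0,0,0,0],[0,-0.12,0,0,0,0],[0,-0.12,0,0,0,0]]' >/dev/null; python3 -c "
from h import *
st()"
```

```text
t 27.85 tcp [0.5372 0.0273 0.227 ] rpy [-3.14   0.     1.488] fr xy mm [35.3  0.3] F [-7.4 -0.2 -0.1] grip 0.0123 40.0
```

```bash
python3 -m jog '[[0,-0.03,0,0,0,0],[0,-0.06,0,0,0,0],[0,-0.06,0,0,0,0]]' >/dev/null; python3 -c "
from h import *
st()"
```

```text
t 28.15 tcp [0.5367 0.0274 0.227 ] rpy [-3.141  0.     1.488] fr xy mm [34.8  0.3] F [-5.3  1.  -1.7] grip 0.0126 40.0
```

```bash
python3 -m jog '[[0,-0.03,0,0,0,0],[0,-0.06,0,0,0,0],[0,-0.06,0,0,0,0]]' >/dev/null; python3 -c "
from h import *
st()"
```

```text
t 28.45 tcp [0.5363 0.0274 0.2271] rpy [-3.142  0.     1.488] fr xy mm [34.4  0.3] F [-3.5 -0.4 -2. ] grip 0.0124 40.0
```

```bash
python3 -m jog '[[0,-0.03,0,0,0,0],[0,-0.06,0,0,0,0],[0,-0.06,0,0,0,0]]' >/dev/null; python3 -c "
from h import *
st()"
```

```text
t 28.75 tcp [0.5358 0.0275 0.2272] rpy [3.141 0.    1.488] fr xy mm [33.9  0.3] F [-1.8  0.1 -2.4] grip 0.0123 40.0
```

```bash
python3 -m jog '[[0,-0.03,0,0,0,0],[0,-0.06,0,0,0,0],[0,-0.06,0,0,0,0]]' >/dev/null; python3 -c "
from h import *
st()"
```

```text
t 29.05 tcp [0.5353 0.0275 0.2274] rpy [ 3.14  -0.     1.488] fr xy mm [33.4  0.3] F [ 0.2  0.8 -1.7] grip 0.0124 40.0
```

```bash
python3 -m jog '[[0,-0.03,0,0,0,0],[0,-0.06,0,0,0,0],[0,-0.06,0,0,0,0]]' >/dev/null; python3 -c "
from h import *
st()"
```

```text
t 29.35 tcp [0.5348 0.0276 0.2275] rpy [ 3.14  -0.     1.488] fr xy mm [32.9  0.3] F [ 4.4 -0.8 -2.4] grip 0.0128 40.0
```

```bash
python3 -m jog '[[0,-0.03,0,0,0,0],[0,-0.05,0,0,0,0],[0,-0.05,0,0,0,0]]' >/dev/null; python3 -c "
from h import *
st()"
```

```text
t 29.65 tcp [0.5345 0.0276 0.2276] rpy [ 3.139 -0.     1.488] fr xy mm [32.6  0.3] F [ 7.5 -0.8 -3.1] grip 0.0129 40.0
```

The pull-back force climbs to 7.5 N with the tile blocked, so the clips are closed. I'm easing to neutral and releasing.

```bash
python3 -m jog '[[0,0.05,0,0,0,0],[0,0.11,0.02,0,0,0],[0,0.12,0.04,0,0,0],[0,0.12,0.04,0,0,0]]' >/dev/null; python3 -c "
from h import *
st();print(ctrl.get_obs()['moment'])"; python3 -m jog '[[0,0,0,0,0,0],[0,0,0,0,0,0],[0,0,0,0,0,0],[0,0,0,0,0,0]]' 30; python3 -m jog '[[0,0,-0.5,0,0,0],[0,0,-2,0,0,0],[0,0,-5,0,0,0],[0,0,-9,0,0,0],[0,0,-12,0,0,0],[0,0,-12,0,0,0]]';python3 -m jog '[[30,0,0,0,0,0],[30,0,0,0,0,0],[30,0,0,0,0,0],[30,0,0,0,0,0],[30,0,0,0,0,0],[30,0,0,0,0,0],[30,0,0,0,0,0],[30,0,0,0,0,0]]'
python3 - <<'E'
from h import *
c=ctrl.camera("top"); i=c["img"]; d=ctrl.camera("scene"); cv2.imwrite("pics/end_top.png",i); cv2.imwrite("pics/end_scene.png",d["img"])
e=cv2.imread("pics/top0.png"); e2=cv2.imread("pics/scene0.png")
# clip leaf + cheek regions: difference to the sprung-in pictures at the start, vs noise
for nm,cc,a,b in(("top",c,e,i),("scene",d,e2,d["img"])):
    for s in(1,-1):
        for x in(-.012,-.004,.004):
            u,v=proj(cc,[*fr(x,.051*s),.02]).astype(int)
            A=a[v-3:v+4,u-3:u+4].astype(int);B=b[v-3:v+4,u-3:u+4].astype(int)
            print(nm,"LR"[s<0],x,"mean|diff|",np.abs(A-B).mean().round(1))
# tile extents along the frame centreline-ish lines: tile colour profile at z=.022
m=mask(i)
for y in(-.03,0.03,-.015,.015):
    xs=np.arange(-.03,.19,.001); p=[m[tuple(np.round(proj(c,[*fr(x,y),.022])).astype(int)[::-1])] for x in xs]
    on=np.flatnonzero(np.diff(np.array(p))); print("y",y,"edges mm",(xs[on]*1e3).round(0))
E
```

```text
t 30.05 tcp [0.5352 0.0276 0.2268] rpy [3.141 0.    1.488] fr xy mm [33.3  0.3] F [ 3.6 -0.4 -0.2] grip 0.0126 40.0
[-0.12769152 -0.62629473 -0.03424973]
time_s: 30.45
ee_pos: [0.5351, 0.0276, 0.2266]
eef_rot: [-3.141, 0.0, 1.488]
force: [0.3, 0.4, -0.7]
grip_width: 0.028
grip_force: 0.0
time_s: 31.05
ee_pos: [0.5355, 0.0276, 0.3513]
eef_rot: [3.135, -0.0, 1.488]
force: [0.9, 0.0, -0.0]
grip_width: 0.0282
grip_force: 0.0
time_s: 31.85
ee_pos: [0.5597, 0.3272, 0.3455]
eef_rot: [-3.14, 0.001, 1.489]
force: [0.1, -0.1, 0.3]
grip_width: 0.0279
grip_force: 0.0
top L -0.012 mean|diff| 12.4
top L -0.004 mean|diff| 11.8
top L 0.004 mean|diff| 11.2
top R -0.012 mean|diff| 13.1
top R -0.004 mean|diff| 13.7
top R 0.004 mean|diff| 13.8
scene L -0.012 mean|diff| 12.4
scene L -0.004 mean|diff| 12.3
scene L 0.004 mean|diff| 12.6
scene R -0.012 mean|diff| 10.9
scene R -0.004 mean|diff| 10.7
scene R 0.004 mean|diff| 11.9
y -0.03 edges mm [  5.   8. 175. 187. 188.]
y 0.03 edges mm [-19. -17.  -6.  -4. 174.]
y -0.015 edges mm [176. 185. 187.]
y 0.015 edges mm [-26. -24. -18. -16. -14.  -7.  -1.   2. 176. 184. 186.]
```

```bash
python3 - <<'E'
from h import *
c=ctrl.camera("top");d=ctrl.camera("scene")
av=lambda n:np.mean([ctrl.camera(n)["img"].astype(np.float32) for _ in range(5)],0)
for nm,cc in(("top",c),("scene",d)):
    a=cv2.imread(f"pics/{nm}0.png").astype(np.float32);b=av(nm)
    ga,gb=[cv2.GaussianBlur(x.mean(2),(0,0),.7) for x in(a,b)]
    if nm=="top": B=b
    print(nm,"bg",ga[150:155,200:250].mean(),gb[150:155,200:250].mean())
    for s in(1,-1):
        u,v=proj(cc,[*fr(-.006,.053*s),.02]).astype(int)
        P=lambda g:g[v-7:v+8,u-5:u+6]
        print(nm,"LR"[s<0],"corr",np.corrcoef(P(ga).ravel(),P(gb).ravel())[0,1].round(3))
        if nm=="top":
            for r in range(-8,9): print(*P(ga)[r+7:r+8].astype(int).ravel(),"  |  ",*P(gb)[r+7:r+8].astype(int).ravel()) if 0<=r+7<15 else 0
for y in(-.04,.04,0.025):
    xs=np.arange(-.03,.19,.002);print("y",y,[int(255*0+B[tuple(np.round(proj(c,[*fr(x,y),.022])).astype(int)[::-1])][1]) for x in xs])
E
```

```text
top bg 103.656044 118.77041
top L corr 0.974
100 102 107 108 108 92 71 71 76 77 81   |   113 118 121 123 124 106 82 83 87 83 79
107 104 97 100 102 81 66 78 81 76 80   |   121 118 110 114 117 94 76 85 82 69 68
115 109 97 104 100 79 75 86 78 69 79   |   131 122 110 119 115 91 88 95 82 67 73
116 106 91 94 87 79 86 85 71 72 81   |   133 120 103 108 101 90 98 96 81 81 91
116 100 72 70 73 83 91 83 70 79 82   |   133 115 83 80 83 94 103 95 81 91 97
117 97 67 67 76 87 91 82 76 82 82   |   134 112 76 77 87 100 104 96 89 95 96
116 98 72 80 88 91 87 80 82 84 82   |   134 113 82 91 100 105 100 92 95 97 95
115 95 69 82 92 91 83 78 85 85 83   |   134 111 81 95 104 104 94 89 96 97 95
116 93 66 81 91 86 77 81 87 86 84   |   134 109 78 94 105 99 88 93 98 97 95
117 93 66 82 88 81 76 85 88 84 83   |   133 107 77 94 102 94 89 98 100 97 96
113 87 64 81 83 76 81 87 86 83 82   |   129 99 75 94 97 90 95 101 100 97 96
111 86 71 85 83 73 83 86 84 83 83   |   126 99 82 98 96 86 96 100 98 96 95
116 103 95 99 87 73 82 85 84 83 84   |   133 119 110 114 101 84 94 98 96 95 95
118 109 101 98 86 76 81 83 83 83 83   |
[... 2157 characters left out ...]
, 75, 67, 67, 53, 36, 56, 64, 57, 54, 53, 53, 53, 53, 66, 72, 72, 76, 79, 77, 77, 77, 76, 76, 77, 77, 76, 75, 75, 78, 76, 77, 78, 78, 77, 69, 71, 75, 76, 76, 76, 76, 74, 74, 75, 74, 75, 74, 78, 59, 12, 12, 74, 130, 145, 134, 85, 34]
y 0.025 [101, 100, 100, 102, 100, 99, 101, 101, 101, 101, 101, 100, 100, 101, 99, 101, 103, 108, 78, 54, 83, 83, 79, 61, 66, 83, 83, 63, 12, 38, 59, 65, 65, 59, 54, 54, 70, 84, 65, 42, 50, 67, 75, 69, 52, 54, 68, 73, 73, 82, 77, 79, 79, 78, 79, 81, 76, 64, 52, 44, 44, 47, 46, 49, 70, 75, 81, 80, 76, 76, 76, 78, 77, 77, 77, 76, 78, 79, 77, 77, 78, 79, 71, 66, 70, 70, 75, 76, 76, 76, 76, 76, 76, 77, 78, 79, 79, 71, 70, 78, 76, 78, 53, 13, 109, 150, 117, 71, 71, 41]
```

Both clips show the same pattern as in their sprung-in pictures. The tiles run without a gap from about 9 mm to 174 mm, so I'm handing in.

```bash
python3 -c "
from station import ctrl
print(ctrl.hand_in())"
```

```text
the job is handed in; nothing more can be done
None
```

The job is handed in: the three tiles lie seated against the cushion with no visible gap, and the gripper has let go. Both clips are closed behind the brow tile, judged by a pull-back test and image comparison; the verdict itself was not shown.

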